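Mix a capped tube on a touch-operated vortex mixer

TASK

Switch the vortex mixer on by pressing down the right-hand end of its green rocker switch (the end with the white bar), then take the red-capped tube out of the blue rack, stand it upright in the mixer's black rubber cup and press it down so that the sprung cup sinks about half of its 10 mm travel, neither barely touched nor bottomed out. Keep the tube in the gripper and pressed there for at least three seconds, and finish while still holding it pressed: the mixer runs only as long as the cup is held down. Leave the other two tubes standing in the rack, and do not knock the rack, the timer or the bottle about.

Things in the scene. Friction and masses are not known exactly. Their poses are not given: they have to be found in the camera images.
- mixer: vortex mixer, white housing 180 mm long (its x), 126 wide (y), standing fixed on the bench; origin under the middle of its underside, x points to its rear, z up. The front half is a grey panel about 70 mm above the bench, sloping 0.18 rad up to the rear, with a fixed speed knob on the left and the green rocker on the right; the rear half is 96 mm high and carries the black rubber cup, 45 mm behind the origin.
- mixer_head (a joint): how far the sprung cup is pressed down, in m: 0 at rest, 0.010 at its stop. The spring pushes up with about 1.6 N at the start of the travel and 9.6 N at the stop (0.8 N per mm), and lifts the cup again when let go.
- cup_floor (a point): centre of the flat inner floor of the rubber cup, 123 mm above the bench at rest; it sinks with the cup. The rim stands 17 mm above it; the cup is 49 mm wide outside and 37 mm inside at the rim and 33 mm inside at the floor.
- mixer_rocker (a joint): angle of the green rocker switch in rad: 0 is off, 0.32 is fully on; it counts as on above 0.24 and stays where it is left. It resists with about 2 to 3 N.
- rocker_on (a point): top of the rocker's right-hand (ON) end, where to press down: the rocker is 36 mm long across the mixer and 22 mm wide, its pivot 13.5 mm to the left of this point. This end stands up while off and sinks by about 4 mm as it is switched on.
- rack: blue plastic tube rack, 62 (x) by 186 (y) by 50 mm high, 0.45 kg, loose; origin under its middle, z up. Four round places in a row along its y, 42 mm apart; the tubes stand on its 5 mm thick floor and pass through two plates, the upper at 46 to 50 mm height. One place is empty.
- tube_red_mid (a point): centre (half-way up) of the 15 ml tube to be mixed: white contents, red cap, 115 mm long, 0.02 kg; body 16 mm in diameter with a conical foot, cap 20 mm in diameter over the top 13 mm. It stands upright in the rack, its lowest 45 mm inside the rack.
- tube_red_tip (a point): lower end of the red-capped tube, 57.5 mm below its centre
- tube_pink_mid (a point): centre of the like tube with pink contents and blue cap: it stays in the rack
- tube_amber_mid (a point): centre of the like tube with amber contents and blue cap: it stays in the rack
- bench_timer: white bench timer, 41 x 68 x 55 mm, behind the work; origin under its middle; leave alone
- medium: bottle with blue cap, 45 mm in diameter, 88 mm high, behind the work; origin under its middle; leave alone

How it is judged:
By the outcome, as a careful person would: the job done as asked, in the order asked, and still so for the second after the job is handed in, while the arm keeps its last pose, push and grip.
It also fails if it takes over 58 s, if anything falls off the work surface, if the arm or the gripper's body presses on something with over 40 N, if the wrist force passes 120 N, or if a joint passes its speed limit or range.

ROBOT

A 7-joint arm with a two-finger parallel gripper is mounted at the origin on a cart in front of the work surface, level with it; the furniture and walls round the work are solid. World frame = base frame: x ahead of the robot, y to its left, z up, the work surface at z = 0. Lengths are in m, angles in rad, forces in N, time in s.
With the tool pointing down it reaches from about 0.425 to 0.875 m from the base axis. Payload 8.4 kg.
Tool frame: the origin (TCP) lies at the very end of the fingers, on their centre line; the grasp point (between the pads) lies 19 mm behind it; z points along the fingers, y is the line along which they close (so a half turn about z gives the same grasp; the last joint's range is limited). The gripper opens to 85 mm and grips with 20 to 120 N. Pads are 22 mm wide; open, the fingers measure 114 mm over their backs; the gripper's body (76 mm by 85 mm) begins 54 mm behind the grasp point. The pads swing forward as they close: fully open they stand 13 mm farther back than shut.
Start: joints at [1.066, 0.333, 0.04, 1.465, -0.013, 1.343, -0.059], TCP at [0.257, -0.597, 0.203] pointing down, gripper open.
Joint ranges: [-2.58, 2.58], [-0.38, 2.09], [-1.3, 1.39], [0.25, 2.4], [-1.5, 4.64], [0.08, 2.09], [-2.65, 2.65]. Speed limits (rad/s): [2.22, 2.22, 2.79, 2.79, 3.14, 3.14, 3.14].

INTERFACE

Orientations are given as a unit quaternion [w, x, y, z].
In Python, from rig import r, optics, job gives the robot as it stands.
- The arm moves only by the shell command python3 -m inch 'ROWS' [FORCE]. ROWS is JSON, a list that holds one entry, the list of rows, each a list of 7 numbers: the shift along the tool's x, y, z in m, then the turn, a rotation vector about the tool's x, y, z in rad, then the opening, from 0 (shut) to 1 (fully open). In form: [[[tx, ty, tz, wx, wy, wz, hand], ...]]. A call has exactly 5 rows; each row shifts and turns the commanded pose from where the row before left it, along the tool's axes as they then stand; what a row does not reach is not made up. A row lasts 1/10 s, in which the tool goes at most 50 mm and 8.59 degrees, less where a joint would pass 70% of its speed; a pose out of reach is approached as far as the arm can. A call with a gripper value outside its range is refused whole. The fingers move at their own pace and stop on an object; FORCE is the grip in N (left out, the last holds). Time passes only in rows, so rows that do not move let the fingers close, or fill a call up. It gives the time, the measured TCP pose, the force, the opening and the grip force at its end, in the units of the state.
- r.observe(): the state, without advancing time (a new reading comes with each control period).
- optics.read_camera(name): name is "scene" or "top"; returns a dict with "image" (480x640x3 uint8, red, green, blue), "intrinsics" (3x3 intrinsics, pixels), "dist" ([k1, k2, p1, p2, k3] as OpenCV has them; the pictures are not rectified), "position" and "attitude" of the camera in the world. Camera axes: x right, y up, looking along -z (the intrinsics and any distortion apply to the point x, -y, -z); pixel columns grow to the right and rows downward; lengths in m; the calibration is good to about 2 mm. A picture is of the moment at which its call begins. There is no depth.
- job.finish_job(): hands the job in; it is judged then, once.
The state is a dict: "clock": time; "joint_pos": joint angles; "qvel": joint speeds; "tau": joint torques, N m; "eef_pos": TCP position; "orientation": TCP orientation; "force": force on the tool from outside, world axes, zero at the start; "moment": the same for the moment, N m; "gripper_width": finger opening in m; "grip_force": force on a finger pad.
Only numpy, scipy, OpenCV 4.12 (cv2) and the standard library are available. Lean on these libraries where they do the work, as an engineer would, in place of code of your own. Each camera call takes 0.05 s, during which the arm holds its last target. There are 200 camera calls.

## Working session

There is one attempt and no reset: what is moved stays moved. The work goes in short steps, Python scripts to look and compute and a shell command to move; the robot and the scene stay as the last step left them, time stands still between calls to the robot, and variables do not carry over. Pictures are saved under pics/ and viewed, at most 10 in all, crops included, and the job is handed in when it is done.

```bash
mkdir -p pics; ls
python3 - <<'E'
from rig import r, optics, job
import cv2,json
s=r.observe(); print({k:s[k] for k in('clock','eef_pos','orientation','force','gripper_width')})
for n in('scene','top'):
    c=optics.read_camera(n); cv2.imwrite(f'pics/{n}0.png',c['image'][:,:,::-1])
    print(n,c['intrinsics'],c['dist'],c['position'],c['attitude'])
E
```

```text
pics
{'clock': 0.0, 'eef_pos': array([ 0.25636126, -0.59677156,  0.20183857]), 'orientation': array([-7.62883268e-04,  9.79489331e-01,  2.01494480e-01, -2.07190695e-04]), 'force': array([-0.46728117,  0.35442153, -0.39343904]), 'gripper_width': 0.08545308201803802}
scene [[573.77926759   0.         310.55231128]
 [  0.         573.77926759 234.20853453]
 [  0.           0.           1.        ]] [-0.0797132  0.         0.         0.         0.       ] [-0.11708011  0.33424251  0.63113741] [-0.47518437 -0.25292083  0.39637795  0.74371727]
top [[592.76215608   0.         324.10552836]
 [  0.         592.76215608 235.79280723]
 [  0.           0.           1.        ]] [-0.06452664  0.          0.          0.          0.        ] [ 0.3517763  -0.03682558  1.35915446] [ 0.72216988  0.07704318 -0.07126768 -0.68370749]
```

View pics/scene0.png

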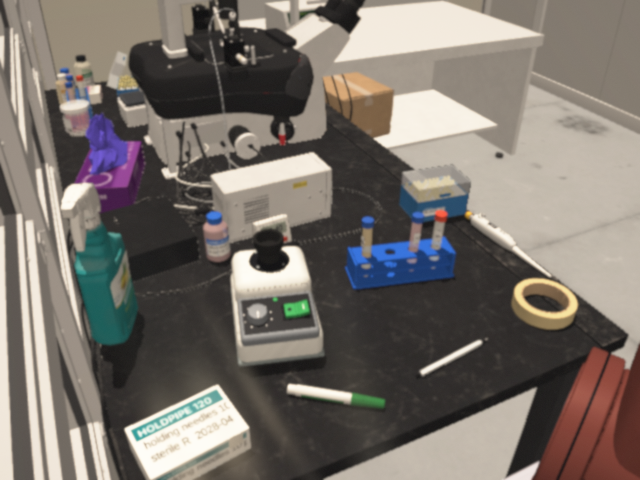

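View pics/top0.png

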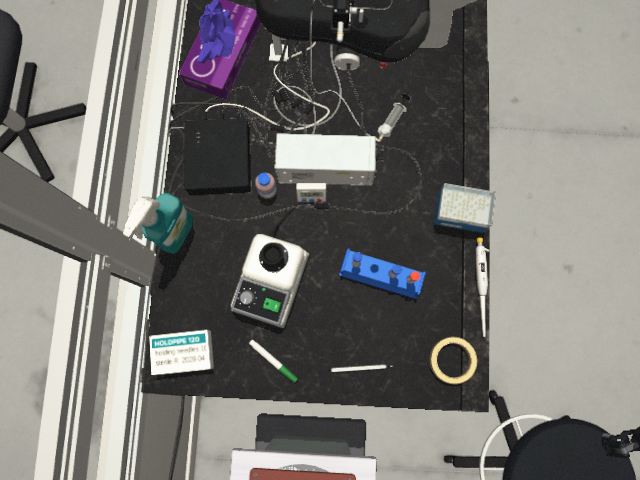

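The scene view shows the mixer at about (275,305), its rocker at (297,309) and its cup at (269,248). The rack is at (400,262), with the red cap at (441,215). In the top view the cup is at (274,258), the rocker at (271,305), the red cap at (414,277), and the blue caps at (357,258) and (395,272). The empty place is at (374,267).

```bash
cat > h.py <<'E'
import numpy as np, cv2
from scipy.spatial.transform import Rotation as R
from rig import r, optics, job
F=np.diag([1.,-1,-1])
def rot(q): return R.from_quat(np.roll(q,-1)).as_matrix()
def ray(c,uv):
    p=cv2.undistortPoints(np.array([[uv]],float),c['intrinsics'],np.array(c['dist']))[0,0]
    d=rot(c['attitude'])@F@np.array([p[0],p[1],1]); return np.array(c['position']),d/np.linalg.norm(d)
def plane(c,uv,z):
    o,d=ray(c,uv); return o+d*(z-o[2])/d[2]
def tri(rays):
    A=sum(np.eye(3)-np.outer(d,d) for o,d in rays); b=sum((np.eye(3)-np.outer(d,d))@o for o,d in rays)
    p=np.linalg.solve(A,b); return p,[round(1e3*np.linalg.norm((np.eye(3)-np.outer(d,d))@(p-o)),1) for o,d in rays]
def proj(c,P):
    M=rot(c['attitude'])@F
    return cv2.projectPoints(np.array([P],float),cv2.Rodrigues(M.T)[0],-M.T@np.array(c['position']),c['intrinsics'],np.array(c['dist']))[0][0,0]
def blobs(c,lo,hi,roi,amin=15):
    x0,y0,x1,y1=roi
    m=cv2.inRange(cv2.cvtColor(c['image'],cv2.COLOR_RGB2HSV)[y0:y1,x0:x1],np.array(lo),np.array(hi))
    n,_,st,ce=cv2.connectedComponentsWithStats(m)
    return [(st[i,4],ce[i]+[x0,y0],st[i,:4]+[x0,y0,0,0]) for i in range(1,n) if st[i,4]>=amin]
E
python3 - <<'E'
from h import *
np.set_printoptions(precision=4,suppress=True)
S=optics.read_camera('scene');T=optics.read_camera('top')
s=r.observe();print(proj(S,s['eef_pos']),proj(T,s['eef_pos']))
for n,c,ro in(('S',S,[(430,200,460,225),(350,205,380,245),(400,200,430,225)]),('T',T,[(400,262,430,290),(345,245,370,272),(385,260,405,282)])):
    print(n,'red',blobs(c,(0,150,120),(8,255,255),ro[0]))
    for q in ro[1:]: print(n,'blue',blobs(c,(100,120,40),(125,255,255),q))
print('green S',blobs(S,(45,120,60),(80,255,255),(270,290,320,325)))
print('green T',blobs(T,(45,120,60),(80,255,255),(250,290,290,320)))
print('rack T',blobs(T,(100,150,40),(125,255,255),(330,240,435,305),200))
print('cup T',blobs(T,(0,0,0),(180,255,70),(250,238,300,280),100))
print('cup S',blobs(S,(0,0,0),(180,255,70),(247,225,290,272),100))
for n,c,(x0,y0,x1,y1) in(('S',S,(225,200,465,365)),('T',T,(225,225,435,335))):
    cv2.imwrite(f'pics/{n}1.png',cv2.resize(c['image'][y0:y1,x0:x1,::-1],None,fx=3.3,fy=3.3,interpolation=cv2.INTER_CUBIC))
E
```

```text
[752.3738 201.3285] [616.114  426.8884]
S red [(np.int32(103), array([440.8155, 215.6699]), array([436, 211,  11,  11]))]
S blue [(np.int32(126), array([367.3968, 221.2937]), array([361, 216,  13,  12]))]
S blue [(np.int32(414), array([414.8913, 209.872 ]), array([400, 200,  30,  23]))]
T red [(np.int32(62), array([414.2581, 276.129 ]), array([410, 272,   9,   9]))]
T blue [(np.int32(450), array([356.2778, 261.4178]), array([345, 248,  25,  24]))]
T blue [(np.int32(324), array([394.1821, 272.0864]), array([385, 261,  20,  21]))]
green S [(np.int32(325), array([295.9538, 309.2246]), array([283, 300,  27,  18]))]
green T [(np.int32(178), array([271.4494, 304.6798]), array([262, 298,  20,  15]))]
rack T [(np.int32(2045), array([380.1638, 274.0543]), array([339, 248,  87,  51]))]
cup T [(np.int32(576), array([272.4792, 256.8507]), array([260, 243,  27,  28]))]
cup S [(np.int32(1242), array([267.9227, 250.0306]), array([247, 229,  43,  42]))]
```

View pics/S1.png

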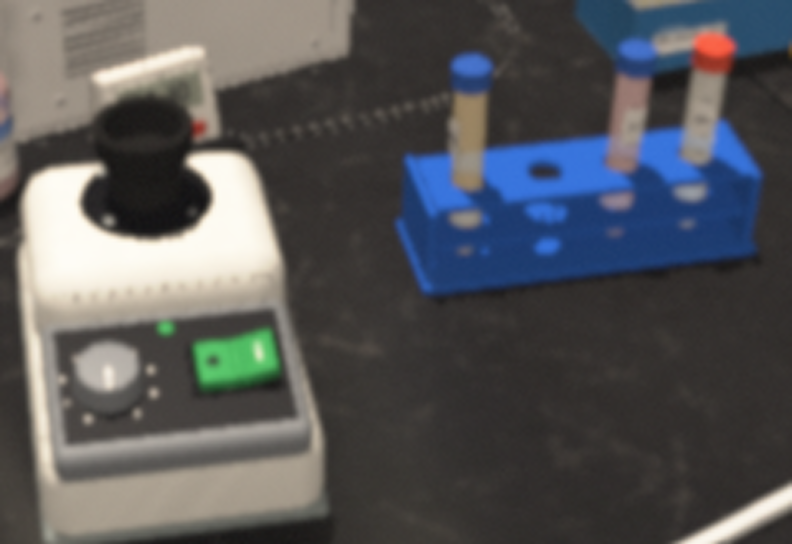

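View pics/T1.png

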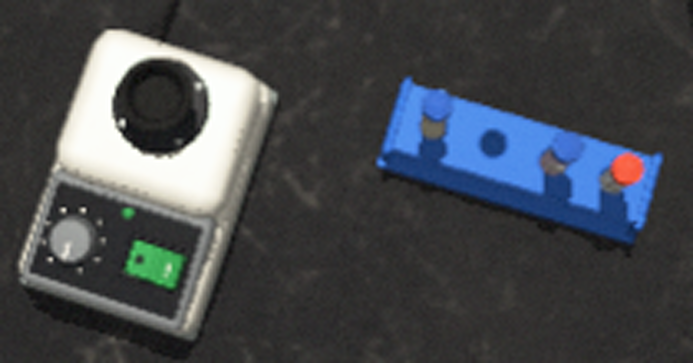

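The crops show the white bar at S(303.5,306) and T(276,306), and the cup rim at S(268.6,236.4) and T(272.3,254.7). The panel's rear edge runs T(241.7,278) to T(289.2,292.3). The red cap has pink next to it.

Run:
```python
from h import *
np.set_printoptions(precision=4,suppress=True)
S=optics.read_camera('scene');T=optics.read_camera('top')
def t(n,a,b): p,e=tri([ray(S,a),ray(T,b)]); print(n,p,e); return p
red=t('red',(440.8,215.7),(414.3,276.1))
am=t('amber',(367.4,221.3),(356.8,257.0)) 
pk=t('pink',(417.5,217.5),(396.5,270))
b=t('bar',(303.5,306.1),(275.9,306.2)); g=t('green',(296,309.2),(271.4,304.7)); cup=t('rim',(268.6,236.4),(272.3,254.7))
for n,c,uv,z in(('redT',T,(414.3,276.1),.118),('redS',S,(440.8,215.7),.1135),('rimT',T,(272.3,254.7),.14),('rimS',S,(268.6,236.4),.14)): print(n,plane(c,uv,z))
u=plane(T,(289.2,292.3),.079)-plane(T,(241.7,278),.079);print('panel right dir',np.degrees(np.arctan2(u[1],u[0])))
u=plane(T,(425.5,272),.05)-plane(T,(348,249),.05);print('rack back edge dir',np.degrees(np.arctan2(u[1],u[0])))
u=red-am;print('row dir',np.degrees(np.arctan2(u[1],u[0])),np.linalg.norm(u))
for u in(cup-b,cup-g,):print('cup dir',np.degrees(np.arctan2(u[1],u[0])),np.linalg.norm(u[:2]))
```

```text
red [ 0.54   -0.2153  0.1133] [np.float64(0.3), np.float64(0.3)]
amber [ 0.5744 -0.0912  0.1152] [np.float64(0.1), np.float64(0.1)]
pink [ 0.5516 -0.1765  0.1132] [np.float64(0.5), np.float64(0.5)]
bar [0.4637 0.0764 0.0778] [np.float64(0.3), np.float64(0.3)]
green [0.4668 0.0869 0.0731] [np.float64(0.1), np.float64(0.1)]
rim [0.5655 0.0871 0.1408] [np.float64(0.9), np.float64(0.9)]
redT [ 0.5395 -0.2144  0.118 ]
redS [ 0.5396 -0.2154  0.1135]
rimT [0.5652 0.0863 0.14  ]
rimS [0.5673 0.0874 0.14  ]
panel right dir -103.53633249487889
rack back edge dir -103.73112672920546
row dir -105.50607378082415 0.12877989074861387
cup dir 5.971989188924185 0.10234786429085417
cup dir 0.08704509224891699 0.09862808229804261
```

```bash
cat >> h.py <<'E'
def to(P,yaw=np.radians(76)):
    "tool-frame shift and turn to world TCP target P, tool down with x at yaw"
    s=r.observe(); A=rot(s['orientation']); G=np.array([[np.cos(yaw),np.sin(yaw),0],[np.sin(yaw),-np.cos(yaw),0],[0,0,-1]]).T
    print('pos',np.round(s['eef_pos'],4),'t',round(s['clock'],2),'F',np.round(s['force'],1),'w',round(s['gripper_width'],4),'shift',np.round(A.T@(np.array(P)-s['eef_pos']),4),'turn',np.round(R.from_matrix(A.T@G).as_rotvec(),3))
E
python3 -m inch '[[[0,0,-0.004,0,0,-0.092,0],[0,0,-0.004,0,0,-0.092,0],[0,0,-0.004,0,0,-0.092,0],[0,0,-0.004,0,0,-0.092,0],[0,0,-0.004,0,0,-0.092,0]]]'
python3 -m inch '[[[0,0,-0.004,0,0,-0.092,0],[0,0,-0.004,0,0,-0.092,0],[0,0,-0.004,0,0,-0.092,0],[0,0,-0.004,0,0,-0.092,0],[0,0,-0.004,0,0,-0.092,0]]]'
python3 -m inch '[[[0.04,0.017,0,0,0,0,0],[0.04,0.017,0,0,0,0,0],[0.04,0.017,0,0,0,0,0],[0.04,0.017,0,0,0,0,0],[0.04,0.017,0,0,0,0,0]]]'
python3 -c "
from h import *
to([.52,-.25,.24])"
```

```text
clock: 0.8
eef_pos: [0.2565, -0.5971, 0.2228]
orientation: [-0.0, 0.907, 0.421, -0.0]
force: [-0.7, -0.1, -0.2]
gripper_width: 0.0121
grip_force: 0.0
clock: 1.3
eef_pos: [0.2565, -0.5971, 0.2428]
orientation: [-0.0, 0.787, 0.617, 0.0]
force: [0.5, -0.1, 1.0]
gripper_width: 0.0002
grip_force: 0.0
clock: 1.8
eef_pos: [0.3883, -0.4223, 0.2428]
orientation: [0.0, 0.788, 0.615, -0.0]
force: [0.9, -0.5, 0.1]
gripper_width: 0.0002
grip_force: 0.0
pos [ 0.3883 -0.4223  0.2428] t 1.8 F [ 0.9 -0.5  0.1] w 0.0002 shift [0.1991 0.0859 0.0028] turn [ 0.     0.    -0.001]
```

```bash
python3 -m inch '[[[0.04,0.017,0,0,0,0,0],[0.04,0.017,0,0,0,0,0],[0.04,0.017,0,0,0,0,0],[0.04,0.017,0,0,0,0,0],[0.04,0.017,0,0,0,0,0]]]' >/dev/null
python3 -m inch '[[[0.03,-0.0134,0,0,0,0,0],[0.03,-0.0134,0,0,0,0,0],[0.03,-0.0134,0,0,0,0,0],[0.03,-0.0134,0,0,0,0,0],[0.03,-0.0134,0,0,0,0,0]]]' >/dev/null
python3 -m inch '[[[0.03,-0.0134,0,0,0,0,0],[0.03,-0.0134,0,0,0,0,0],[0.03,-0.0134,0,0,0,0,0],[0.03,-0.0134,0,0,0,0,0],[0.03,-0.0134,0,0,0,0,0]]]' >/dev/null
python3 -c "
from h import *
to([.463,.0735,.1])"
```

```text
pos [0.4609 0.0744 0.2429] t 3.3 F [-0.  -0.1 -0.1] w -0.0002 shift [-0.0004  0.0022  0.1429] turn [ 0.001  0.    -0.001]
```

```bash
python3 -m inch '[[[0,0.002,0.03,0,0,0,0],[0,0,0.03,0,0,0,0],[0,0,0.03,0,0,0,0],[0,0,0.03,0,0,0,0],[0,0,0.023,0,0,0,0]]]'
python3 - <<'E'
from h import *
to([.463,.0735,.076])
for n,(x0,y0,x1,y1) in(('scene',(215,205,375,325)),):
    c=optics.read_camera(n);cv2.imwrite(f'pics/{n}2.png',cv2.resize(c['image'][y0:y1,x0:x1,::-1],None,fx=5,fy=5))
E
```

```text
clock: 3.8
eef_pos: [0.4626, 0.0725, 0.0981]
orientation: [-0.0, 0.788, 0.615, -0.0]
force: [1.0, 0.2, 0.7]
gripper_width: 0.0001
grip_force: 0.0
pos [0.4626 0.0725 0.0981] t 3.8 F [1.  0.2 0.7] w 0.0001 shift [0.0011 0.0002 0.0221] turn [-0.001  0.    -0.001]
```

View pics/scene2.png

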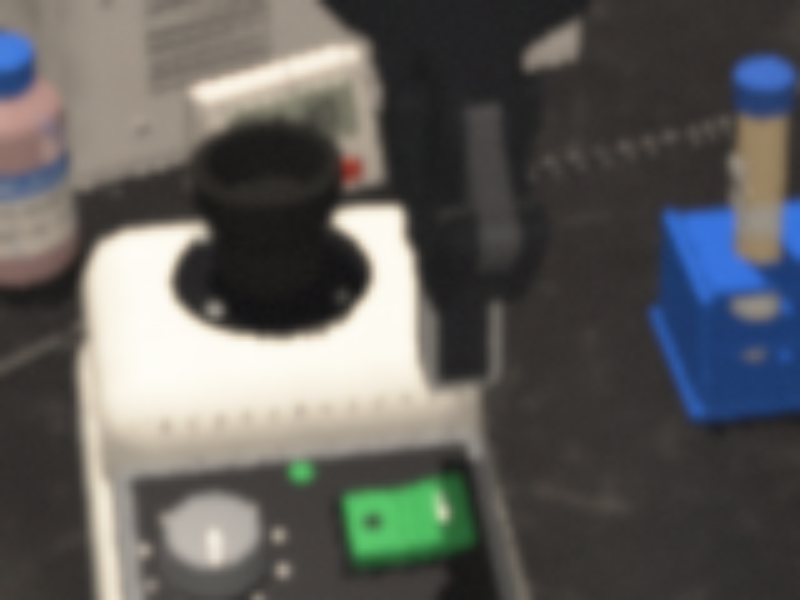

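The fingertip is at about (308,282), above and in line with the bar at (304,306). Now I'll press down in small steps.

```bash
python3 -c "
from h import *
print(proj(optics.read_camera('scene'),r.observe()['eef_pos']))"
python3 -m inch '[[[0.001,0,0.01,0,0,0,0],[0,0,0.005,0,0,0,0],[0,0,0.002,0,0,0,0],[0,0,0.002,0,0,0,0],[0,0,0,0,0,0,0]]]'
python3 -m inch '[[[0,0,0.001,0,0,0,0],[0,0,0.001,0,0,0,0],[0,0,0.001,0,0,0,0],[0,0,0,0,0,0,0],[0,0,0,0,0,0,0]]]'
```

```text
[306.61311596 296.16116061]
clock: 4.4
eef_pos: [0.4637, 0.0737, 0.081]
orientation: [0.0, 0.788, 0.615, 0.0]
force: [-0.6, -0.2, 0.5]
gripper_width: -0.0002
grip_force: 0.0
clock: 4.9
eef_pos: [0.4635, 0.0737, 0.0777]
orientation: [-0.0, 0.788, 0.615, 0.0]
force: [-0.4, 0.3, 0.9]
gripper_width: -0.0003
grip_force: 0.0
```

Run:
```python
from h import *
s=r.observe()
ims=[]
for n,(x0,y0) in(('scene',(260,250)),('top',(240,260))):
    c=optics.read_camera(n);p=proj(c,s['eef_pos']);print(p,s['eef_pos'])
    ims.append(cv2.resize(c['image'][y0:y0+75,x0:x0+75,::-1],None,fx=5,fy=5))
cv2.imwrite('pics/p3.png',np.hstack(ims))
```

```text
[305.10968077 305.67294455] [0.46347242 0.07365868 0.07772027]
[277.28139179 306.44074091] [0.46347242 0.07365868 0.07772027]
```

View pics/p3.png

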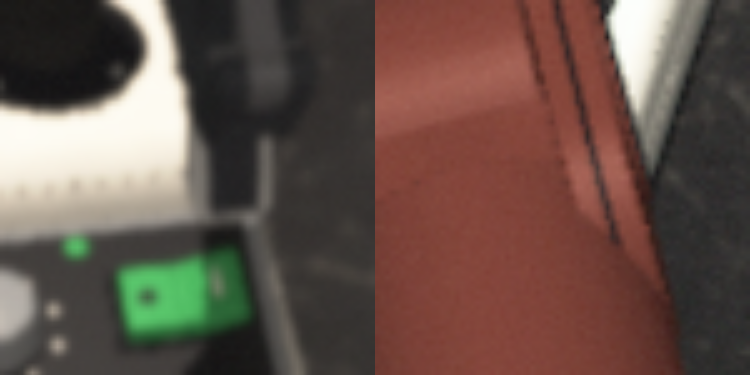

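The visible fingertip is at S(306,293), but the computed TCP projects to S(305,306). So the tip is higher or farther back than I assumed. I'll keep going down in 1 mm steps and watch the force.

```bash
python3 -c "
from h import *
c=optics.read_camera('scene')
for z in(.078,.085,.095,.105):print(plane(c,(306.4,293),z))"
python3 -m inch '[[[0,0,0.001,0,0,0,0],[0,0,0.001,0,0,0,0],[0,0,0,0,0,0,0],[0,0,0,0,0,0,0],[0,0,0,0,0,0,0]]]'
python3 -m inch '[[[0,0,0.001,0,0,0,0],[0,0,0.001,0,0,0,0],[0,0,0,0,0,0,0],[0,0,0,0,0,0,0],[0,0,0,0,0,0,0]]]'
```

```text
[0.4886106  0.06011762 0.078     ]
[0.48094553 0.06358669 0.085     ]
[0.46999544 0.06854251 0.095     ]
[0.45904534 0.07349833 0.105     ]
clock: 5.55
eef_pos: [0.4635, 0.0737, 0.0758]
orientation: [0.0, 0.788, 0.615, 0.0]
force: [0.3, 0.6, 0.3]
gripper_width: -0.0002
grip_force: 0.0
clock: 6.05
eef_pos: [0.4635, 0.0737, 0.0737]
orientation: [-0.0, 0.788, 0.615, 0.0]
force: [0.5, 0.0, 0.4]
gripper_width: 0.0
grip_force: 0.0
```

```bash
python3 -m inch '[[[0,0,0.001,0,0,0,0],[0,0,0.001,0,0,0,0],[0,0,0.001,0,0,0,0],[0,0,0.001,0,0,0,0],[0,0,0,0,0,0,0]]]'
python3 - <<'E'
from h import *
s=r.observe();c=optics.read_camera('scene');print(proj(c,s['eef_pos']),np.round(s['force'],1),np.round(s['eef_pos'],4))
cv2.imwrite('pics/p4.png',cv2.resize(c['image'][240:340,250:370,::-1],None,fx=6,fy=6,interpolation=cv2.INTER_CUBIC))
E
```

```text
clock: 6.55
eef_pos: [0.4634, 0.0736, 0.0696]
orientation: [-0.0, 0.788, 0.615, -0.0]
force: [0.5, 0.2, 0.6]
gripper_width: 0.0001
grip_force: 0.0
[305.17241709 309.91106565] [0.5 0.2 0.6] [0.4634 0.0736 0.0696]
```

View pics/p4.png

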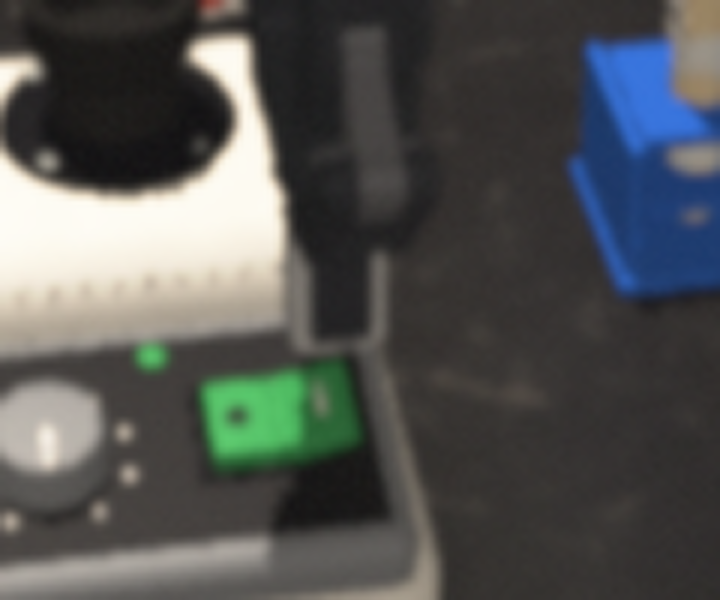

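The tip is at S(307,298), which fits a fingertip that really stands about 20 mm above the reported TCP. It's in line with the bar at (303,307), so I'll keep going down until it touches.

```bash
python3 -m inch '[[[0,0,0.002,0,0,0,0],[0,0,0.002,0,0,0,0],[0,0,0.001,0,0,0,0],[0,0,0.001,0,0,0,0],[0,0,0,0,0,0,0]]]'|egrep 'pos|force'
python3 -m inch '[[[0,0,0.001,0,0,0,0],[0,0,0.001,0,0,0,0],[0,0,0.001,0,0,0,0],[0,0,0,0,0,0,0],[0,0,0,0,0,0,0]]]'|egrep 'pos|force'
```

```text
eef_pos: [0.4634, 0.0736, 0.0636]
force: [1.0, 1.0, -0.6]
grip_force: 0.0
eef_pos: [0.4634, 0.0737, 0.0607]
force: [-0.8, 0.2, 0.0]
grip_force: 0.0
```

```bash
python3 -m inch '[[[0,0,0.001,0,0,0,0],[0,0,0.001,0,0,0,0],[0,0,0.001,0,0,0,0],[0,0,0,0,0,0,0],[0,0,0,0,0,0,0]]]'|egrep 'pos|force'
```

```text
eef_pos: [0.4635, 0.0737, 0.0577]
force: [-0.1, -0.1, -0.1]
grip_force: 0.0
```

```bash
python3 -m inch '[[[0,0,0.001,0,0,0,0],[0,0,0.001,0,0,0,0],[0,0,0.001,0,0,0,0],[0,0,0,0,0,0,0],[0,0,0,0,0,0,0]]]'|egrep 'pos|force'
python3 -c "
from h import *
c=optics.read_camera('scene');cv2.imwrite('pics/p5.png',cv2.resize(c['image'][240:340,250:370,::-1],None,fx=6,fy=6,interpolation=cv2.INTER_CUBIC))"
```

```text
eef_pos: [0.4635, 0.0737, 0.0547]
force: [-0.0, -0.1, 0.3]
grip_force: 0.0
```

View pics/p5.png

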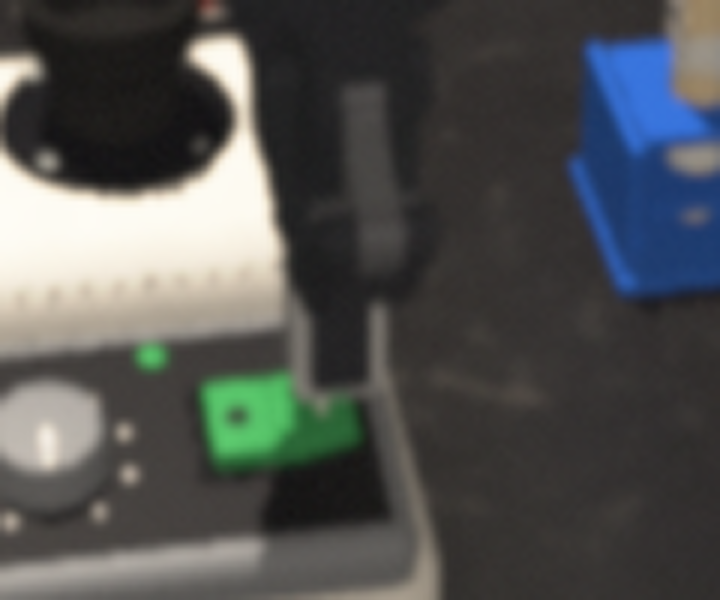

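The tip's lower edge is now at S(306,305.5), just above the ON end of the rocker.

```bash
python3 -m inch '[[[0,0,0.001,0,0,0,0],[0,0,0.001,0,0,0,0],[0,0,0,0,0,0,0],[0,0,0,0,0,0,0],[0,0,0,0,0,0,0]]]'|egrep 'pos|force:'
python3 -m inch '[[[0,0,0.001,0,0,0,0],[0,0,0.001,0,0,0,0],[0,0,0,0,0,0,0],[0,0,0,0,0,0,0],[0,0,0,0,0,0,0]]]'|egrep 'pos|force:'
```

```text
eef_pos: [0.4635, 0.0736, 0.0528]
force: [0.5, -0.2, 1.6]
grip_force: 0.7
eef_pos: [0.4634, 0.0738, 0.0507]
force: [-0.5, -1.0, 0.9]
grip_force: 0.5
```

```bash
python3 -m inch '[[[0,0,0.001,0,0,0,0],[0,0,0.001,0,0,0,0],[0,0,0,0,0,0,0],[0,0,0,0,0,0,0],[0,0,0,0,0,0,0]]]'|egrep 'pos|force:'
```

```text
eef_pos: [0.4637, 0.0735, 0.049]
force: [-0.7, -2.1, 5.0]
grip_force: 2.5
```

```bash
python3 -m inch '[[[0,0,0.001,0,0,0,0],[0,0,0,0,0,0,0],[0,0,0,0,0,0,0],[0,0,0,0,0,0,0],[0,0,0,0,0,0,0]]]'|egrep 'pos|force:'
python3 -m inch '[[[0,0,-0.03,0,0,0,0],[-0.04,0,-0.03,0,0,0,0],[-0.04,0,-0.03,0,0,0,0],[-0.04,0,-0.03,0,0,0,0],[-0.04,0,-0.03,0,0,0,0]]]'|egrep 'pos|force:'
python3 - <<'E'
from h import *
to([.54,-.215,.20])
c=optics.read_camera('scene');cv2.imwrite('pics/p6.png',cv2.resize(c['image'][205:335,225:465,::-1],None,fx=3.3,fy=3.3,interpolation=cv2.INTER_CUBIC))
E
```

```text
eef_pos: [0.464, 0.0735, 0.0487]
force: [-3.0, -2.5, 14.1]
grip_force: 7.1
eef_pos: [0.4237, -0.0826, 0.1988]
force: [1.2, -1.6, -0.1]
grip_force: 0.0
pos [ 0.4237 -0.0826  0.1988] t 11.15 F [ 1.2 -1.6 -0.1] w -0.0 shift [-0.1003  0.1449 -0.0012] turn [-0. -0. -0.]
```

View pics/p6.png

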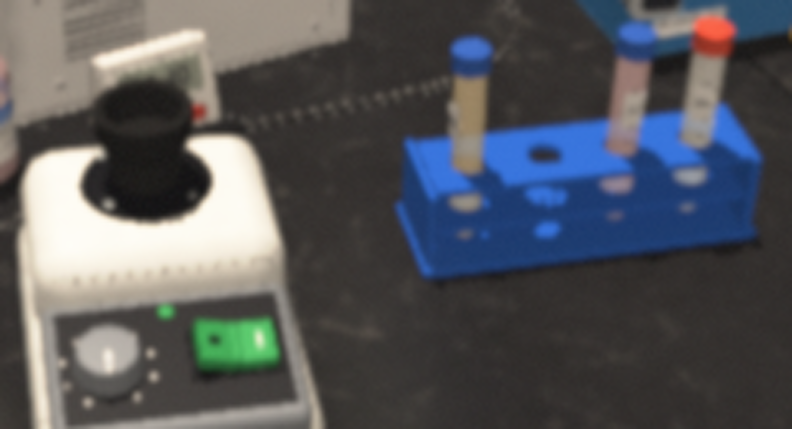

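The rocker now looks flat at S(295,310), with the ON end down after a hard stop at 14 N. The tubes haven't moved. From the contact height, the fingers' end is about 24 mm above the reported TCP, so I'll allow for that. Next I'll go above the red tube with the hand open.

```bash
python3 -m inch '[[[-0.02,0.029,0,0,0,0,1],[-0.02,0.029,0,0,0,0,1],[-0.02,0.029,0,0,0,0,1],[-0.02,0.029,0,0,0,0,1],[-0.02,0.029,0,0,0,0,1]]]' 30 >/dev/null
python3 -m inch '[[[0,0,0,0,0,0,1],[0,0,0,0,0,0,1],[0,0,0,0,0,0,1],[0,0,0,0,0,0,1],[0,0,0,0,0,0,1]]]' >/dev/null
python3 -m inch '[[[0,0,0.02,0,0,0,1],[0,0,0.02,0,0,0,1],[0,0,0.02,0,0,0,1],[0,0,0.02,0,0,0,1],[0,0,0.02,0,0,0,1]]]' >/dev/null
python3 - <<'E'
from h import *
to([.54,-.215,.045])
c=optics.read_camera('scene');print(proj(c,[.54,-.215,.124]),blobs(c,(0,170,120),(8,255,255),(425,195,460,230)))
cv2.imwrite('pics/p7.png',cv2.resize(c['image'][120:300,330:560,::-1],None,fx=3.3,fy=3.3,interpolation=cv2.INTER_CUBIC))
E
```

```text
pos [ 0.5409 -0.2135  0.0974] t 12.7 F [-0.2 -1.1  0.2] w 0.0856 shift [-0.0017 -0.0006  0.0524] turn [ 0.001  0.    -0.   ]
[441.26556473 210.40278762] [(np.int32(74), array([440.5       , 216.16216216]), array([436, 212,  10,   9]))]
```

View pics/p7.png

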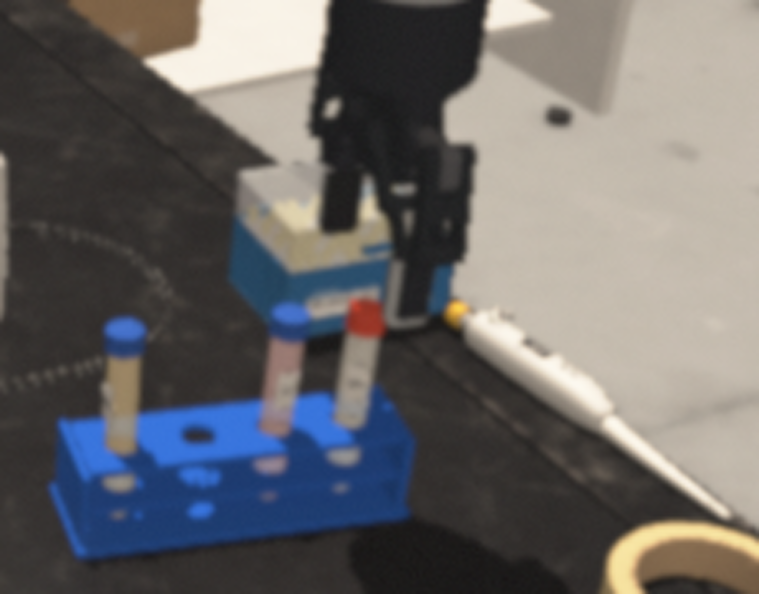

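The open fingers straddle the red tube: the tips are at S(454,218) and S(433,189), with their midpoint at (443,203) above the cap at (440,216). I'll go down and close.

```bash
python3 -m inch '[[[-0.0015,-0.0005,0.012,0,0,0,1],[0,0,0.012,0,0,0,1],[0,0,0.012,0,0,0,1],[0,0,0.012,0,0,0,1],[0,0,0.004,0,0,0,1]]]' 25|egrep 'pos|force:'
python3 -m inch '[[[0,0,0,0,0,0,0],[0,0,0,0,0,0,0],[0,0,0,0,0,0,0],[0,0,0,0,0,0,0],[0,0,0,0,0,0,0]]]' 25|egrep 'pos|force:|width'
python3 -m inch '[[[0,0,0,0,0,0,0],[0,0,0,0,0,0,0],[0,0,0,0,0,0,0],[0,0,0,0,0,0,0],[0,0,0,0,0,0,0]]]' 25
```

```text
eef_pos: [0.5395, -0.2148, 0.0442]
force: [-0.2, 0.2, -0.5]
grip_force: 0.0
eef_pos: [0.5405, -0.2152, 0.0461]
force: [0.3, -0.2, 1.5]
gripper_width: 0.0181
grip_force: 24.3
clock: 14.25
eef_pos: [0.5405, -0.2152, 0.046]
orientation: [0.0, 0.788, 0.615, 0.0]
force: [0.1, 0.6, 5.7]
gripper_width: 0.0184
grip_force: 24.2
```

Width 18.4 mm and 5.7 N upward suggest the pads are straddling the lower edge of the cap. I'll reopen and regrasp about 10 mm lower, still clear of the rack plate.

```bash
python3 -m inch '[[[0,0,0,0,0,0,0.5],[0,0,0,0,0,0,0.5],[0,0,0,0,0,0,0.5],[0,0,0,0,0,0,0.5],[0,0,0,0,0,0,0.5]]]' |egrep 'pos|force:|width'
python3 -m inch '[[[0,0,0.003,0,0,0,0.5],[0,0,0.003,0,0,0,0.5],[0,0,0.003,0,0,0,0.5],[0,0,0.001,0,0,0,0.5],[0,0,0,0,0,0,0.5]]]'|egrep 'pos|force:|width'
python3 -c "
from h import *
c=optics.read_camera('scene');print(blobs(c,(0,170,120),(8,255,255),(425,195,460,230)))"
```

```text
eef_pos: [0.5401, -0.215, 0.0456]
force: [-0.1, 0.4, 0.2]
gripper_width: 0.043
grip_force: 0.0
eef_pos: [0.54, -0.215, 0.0354]
force: [-0.5, -1.3, 0.6]
gripper_width: 0.0428
grip_force: 0.0
[]
```

```bash
python3 -m inch '[[[0,0,0,0,0,0,0],[0,0,0,0,0,0,0],[0,0,0,0,0,0,0],[0,0,0,0,0,0,0],[0,0,0,0,0,0,0]]]' 25|egrep 'pos|force:|width'
python3 -m inch '[[[0,0,0,0,0,0,0],[0,0,0,0,0,0,0],[0,0,0,0,0,0,0],[0,0,0,0,0,0,0],[0,0,0,0,0,0,0]]]' 25|egrep 'pos|force:|width'
```

```text
eef_pos: [0.5404, -0.2151, 0.0359]
force: [1.1, -0.1, 0.8]
gripper_width: 0.016
grip_force: 24.3
eef_pos: [0.5404, -0.2151, 0.0358]
force: [0.4, -0.8, 1.3]
gripper_width: 0.0161
grip_force: 24.5
```

```bash
python3 -m inch '[[[0,0,-0.01,0,0,0,0],[0,0,-0.02,0,0,0,0],[0,0,-0.02,0,0,0,0],[0,0,-0.025,0,0,0,0],[0,0,-0.025,0,0,0,0]]]' 35|egrep 'pos|force:|width'
python3 -m inch '[[[0,0,-0.02,0,0,0,0],[0,0,-0.02,0,0,0,0],[0,0,-0.02,0,0,0,0],[0,0,-0.02,0,0,0,0],[0,0,-0.01,0,0,0,0]]]' |egrep 'pos|force:|width'
python3 - <<'E'
from h import *
np.set_printoptions(precision=4,suppress=True)
s=r.observe();S=optics.read_camera('scene');T=optics.read_camera('top')
to([.566,.087,.22])
print('pred',proj(S,s['eef_pos']+[0,0,.078]),[b for b in blobs(S,(0,150,90),(8,255,255),(350,80,520,230))])
for n,c,x in(('S',S,(350,190,470,300)),('T',T,(330,235,440,310))): print(n,[(a,np.round(m,1)) for a,m,_ in blobs(c,(100,120,40),(125,255,255),x)])
c=S;cv2.imwrite('pics/p8.png',c['image'][:,:,::-1])
E
```

```text
eef_pos: [0.5397, -0.2149, 0.137]
force: [-0.2, -0.4, -0.2]
gripper_width: 0.0158
grip_force: 34.2
eef_pos: [0.5405, -0.2151, 0.228]
force: [-0.0, -0.9, 0.4]
gripper_width: 0.0157
grip_force: 34.2
pos [ 0.5407 -0.2152  0.2273] t 17.4 F [ 0.4  0.2 -0.3] w 0.0158 shift [ 0.2993 -0.0488  0.007 ] turn [ 0.002  0.    -0.001]
pred [455.7543 108.6771] []
S [(np.int32(1007), array([432. , 207.2])), (np.int32(121), array([367.5, 221.2])), (np.int32(4006), array([402.2, 263.8]))]
T [(np.int32(2136), array([380. , 274.2]))]
```

```bash
python3 -m inch '[[[0.03,-0.0048,0,0,0,0,0],[0.03,-0.0048,0,0,0,0,0],[0.03,-0.0048,0,0,0,0,0],[0.03,-0.0048,0,0,0,0,0],[0.03,-0.0048,0,0,0,0,0]]]' >/dev/null
python3 -m inch '[[[0.03,-0.0048,0,0,0,0,0],[0.03,-0.0048,0,0,0,0,0],[0.03,-0.0048,0,0,0,0,0],[0.03,-0.0048,0,0,0,0,0],[0.03,-0.0048,0,0,0,0,0]]]' |egrep 'pos|force:|width'
python3 - <<'E'
from h import *
s=r.observe();to([.566,.087,.1538]);S=optics.read_camera('scene')
tip=s['eef_pos']-[0,0,.0308];print('tip pred',proj(S,tip),'20mm up',proj(S,tip+[0,0,.02]),'rim',proj(S,[.566,.087,.14]))
d=cv2.absdiff(S['image'],cv2.imread('pics/scene0.png')[:,:,::-1]).max(2)
for y in range(178,250,3):
    x=np.where(d[y,240:300]>40)[0]+240; br=np.where(S['image'][y,240:300].max(1)>110)[0]+240
    print(y,(len(x),x.min(),x.max()) if len(x) else None, (len(br),br.min(),br.max()) if len(br) else None)
E
```

```text
eef_pos: [0.5657, 0.0886, 0.2245]
force: [-0.4, -0.9, 0.1]
gripper_width: 0.0155
grip_force: 34.2
pos [0.5657 0.0886 0.2245] t 18.4 F [-0.4 -0.9  0.1] w 0.0155 shift [-0.0015  0.0008  0.0707] turn [-0.002  0.001 -0.001]
tip pred [266.75951965 206.93250117] 20mm up [266.18869714 195.14521118] rim [269.15378252 236.75349676]
178 (11, np.int64(260), np.int64(270)) (60, np.int64(240), np.int64(299))
181 (11, np.int64(260), np.int64(270)) (60, np.int64(240), np.int64(299))
184 (8, np.int64(260), np.int64(267)) (60, np.int64(240), np.int64(299))
187 None (60, np.int64(240), np.int64(299))
190 None (60, np.int64(240), np.int64(299))
193 None (60, np.int64(240), np.int64(299))
196 None (60, np.int64(240), np.int64(299))
199 None (60, np.int64(240), np.int64(299))
202 None (60, np.int64(240), np.int64(299))
205 None (60, np.int64(240), np.int64(299))
208 None (60, np.int64(240), np.int64(299))
211 None (60, np.int64(240), np.int64(299))
214 None (60, np.int64(240), np.int64(299))
217 None (60, np.int64(240), np.int64(299))
220 None (60, np.int64(240), np.int64(299))
223 None (60, np.int64(240), np.int64(299))
226 None (46, np.int64(240), np.int64(292))
229 None (29, np.int64(240), np.int64(289))
232 None (26, np.int64(240), np.int64(290))
235 None (21, np.int64(240), np.int64(290))
238 None (16, np.int64(240), np.int64(291))
241 None (7, np.int64(284), np.int64(290))
244 None None
247 None (18, np.int64(282), np.int64(299))
```

Run:
```python
from h import *
S=optics.read_camera('scene')
d=cv2.absdiff(cv2.GaussianBlur(S['image'],(3,3),0),cv2.GaussianBlur(cv2.imread('pics/scene0.png')[:,:,::-1],(3,3),0)).max(2)
for y in range(184,222,2): print(y,' '.join(f'{v:3d}' for v in d[y,254:282]))
```

```text
184   5  22  52  79  89  89  83  78  73  70  67  60  44  22   7   1   1   0   1   0   1   1   1   0   0   0   0   0
186   4  16  36  52  55  50  44  35  29  23  20  19  16   8   3   0   1   1   1   1   0   1   1   1   1   1   1   1
188   2   7  13  14  14  11  10   9   9   9   9  14  16  14   8   3   1   1   0   1   1   1   1   0   0   1   1   1
190   2   6  12  12   8   6   4   4   4   5   8  15  23  25  16   6   1   1   1   1   0   0   0   1   1   1   1   1
192   3   8  15  16  13  10  10   9   8   7   9  14  22  23  15   6   1   1   1   1   1   0   0   1   1   1   1   1
194   3  10  17  17  12   9   8   8   6   4   2   5  10  13   9   3   1   0   1   0   1   1   1   1   1   1   1   0
196   3   9  14  11   4   5   9  12  13  11   9   6   3   8   7   3   1   1   0   1   1   1   0   1   1   1   1   0
198   2   5   6   4   4  10  14  17  17  16  14  10   2   5   5   2   1   1   0   1   1   0   0   1   0   0   0   0
200   1   0   3   8  16  23  25  26  26  25  20  11   2   6   5   2   1   1   0   0   0   1   1   1   1   0   0   0
202   1   1   1   4  13  21  25  26  26  23  19  11   3 
[... 403 characters left out ...]
   0
210   1   0   0   1   2   5   9  12  14  12   7   3   1   1   1   1   1   1   0   1   1   0   1   1   1   1   1   1
212   1   0   1   0   0   1   1   2   3   3   1   0   0   1   0   1   0   1   0   0   0   1   0   0   1   1   1   1
214   0   1   1   0   1   0   0   0   0   1   1   1   1   0   0   1   1   0   1   0   0   2   3   2   3   6   8   5
216   0   0   0   1   0   0   1   0   1   0   1   1   0   0   1   1   0   0   1   1   1   4   5   3   1   2   3   2
218   1   1   0   1   1   0   1   0   0   1   1   0   1   2   3   2   1   2   4   2   1   0   0   1   1   1   2   2
220   4   6   5   2   2   1   1   0   1   1   1   0   1   3   5   3   1   2   4   3   1   1   1   1   1   1   2   2
```

Run:
```python
from h import *
np.set_printoptions(precision=4,suppress=True)
S=optics.read_camera('scene');s=r.observe();print(s['eef_pos'])
for z in(.180,.187,.1937):print(plane(S,(262.2,210.8),z))
print('rim S',plane(S,(268.6,236.4),.14))
T=optics.read_camera('top')
m=T['image'];print('visible red in top',blobs(T,(0,150,120),(6,255,255),(230,200,320,300)))
```

```text
[0.5655 0.09   0.2246]
[0.5795 0.0912 0.18  ]
[0.5687 0.095  0.187 ]
[0.5583 0.0986 0.1937]
rim S [0.5673 0.0874 0.14  ]
visible red in top []
```

The held tube's tip is at S(262,211), about 6 mm to the +y side of the reported TCP and upright. I'll correct relative to the rim centre at S(269,237), go down to just above the rim and measure again.

```bash
python3 -m inch '[[[-0.0032,0.0015,0.01,0,0,0,0],[-0.0032,0.0015,0.01,0,0,0,0],[0,0,0.01,0,0,0,0],[0,0,0.006,0,0,0,0],[0,0,0,0,0,0,0]]]' |egrep 'pos|force:|width'
python3 - <<'E'
from h import *
s=r.observe();to([.566,.087,.1538]);S=optics.read_camera('scene');print('tip pred',proj(S,s['eef_pos']-[0,0,.0308]))
d=cv2.absdiff(cv2.GaussianBlur(S['image'],(3,3),0),cv2.GaussianBlur(cv2.imread('pics/scene0.png')[:,:,::-1],(3,3),0)).max(2)
for y in range(208,246,2): print(y,' '.join(f'{v:3d}' for v in d[y,254:284]))
E
```

```text
eef_pos: [0.5671, 0.0802, 0.1883]
force: [-0.2, -0.6, 1.4]
gripper_width: 0.0154
grip_force: 34.2
pos [0.5671 0.0802 0.1883] t 19.1 F [-0.2 -0.6  1.4] w 0.0154 shift [ 0.0063 -0.0027  0.0345] turn [-0.002  0.001 -0.001]
tip pred [272.5966735  225.72892681]
208   1   1   1   0   1   0   1   0   1   1   2   6   7   1   5   3   3   5   5   6   8  11  11   7   3   1   0   0   0   1
210   1   0   0   1   1   0   1   1   0   1   3  10  13   7   2   3   5   6   6   7   9  13  17  14   8   2   0   1   1   0
212   0   0   1   0   1   1   1   1   1   1   1   3   3   1   2   3   8  10   9   8   9  15  23  25  14   4   1   1   0   0
214   1   1   1   1   1   0   0   0   0   1   1   1   5   8   8   4   2   5   6   9  13  18  27  28  14   1   7   5   2   1
216   0   0   1   0   1   0   1   1   0   0   1   1   2   4   1   8  15  20  27  36  43  45  41  31  14   2   3   2   1   2
218   1   1   0   0   1   1   0   0   1   1   1   3   9  22  36  47  52  53  53  58  62  61  51  31  13   4   2   1   0   1
220   4   6   4   2   2   1   1   1   0   1   1   3  12  32  51  57  55  47  40  39  38  37  30  17
[... 812 characters left out ...]
   1   1   2   2   1   0   1   1   1   2   2   3   5   6   9  13  13   7   2   1
236   0   1   1   1   1   1   0   1   1   1   1   1   1   1   0   0   1   1   1   1   2   2   4   4   6  10  15  16  11   6
238   1   0   1   1   1   1   1   0   0   1   1   1   1   0   1   1   1   1   0   1   2   2   3   4   7  13  17  18  14   8
240   0   1   0   1   1   1   1   1   1   1   1   1   1   1   1   1   1   0   1   1   3   5   7  10  13  15  16  14   8   3
242   1   1   1   1   1   1   1   1   1   0   1   1   1   0   0   0   0   2   4   6  10  13  15  16  16  14  10   6   3   1
244   0   1   1   1   1   0   1   1   1   1   0   1   2   1   0   1   3   5   9  11  12  13  11   9   7   5   3   1   1   0
```

The tip is at S(272,229), now agreeing with the reported TCP, and about 3 to 4 mm to the right of the cup centre. I'll shift it and go down to just above the floor.

```bash
python3 -m inch '[[[0.0035,0,0,0,0,0,0],[0,0,0.007,0,0,0,0],[0,0,0.007,0,0,0,0],[0,0,0.006,0,0,0,0],[0,0,0.005,0,0,0,0]]]' |egrep 'pos|force:|width'
cat > f.py <<'E'
from h import *
fs=[];zs=[];I=[]
for i in range(4):
    c=optics.read_camera('scene');s=r.observe();fs.append(s['force']);zs.append(s['eef_pos']);I.append(c['image'].astype(float))
print('t',round(s['clock'],2),'F',np.round(np.mean(fs,0),2),'pos',np.round(np.mean(zs,0),4),'w',round(s['gripper_width'],4))
g=np.mean(I,0).mean(2);d=np.mean(I,0).max(2)
# left/right rim flank: topmost dark row along columns of the cup
print('rim top row per col',[(x,round(float(np.interp(-90,-g[218:245,x][:],np.arange(218,245))) ,1)) for x in(254,255,256,257,258,260,262,280,282,283)])
E
python3 f.py
```

```text
eef_pos: [0.5684, 0.0839, 0.1639]
force: [0.5, 0.3, -0.3]
gripper_width: 0.0153
grip_force: 34.2
t 19.85 F [-0.33 -0.64 -0.5 ] pos [0.5683 0.0839 0.1639] w 0.0157
rim top row per col [(254, 234.0), (255, 233.1), (256, 232.4), (257, 231.8), (258, 231.5), (260, 230.5), (262, 229.1), (280, 224.7), (282, 234.1), (283, 235.9)]
```

Now down in 2 mm steps while watching force and rim.

```bash
python3 -m inch '[[[0,0,0.002,0,0,0,0],[0,0,0.002,0,0,0,0],[0,0,0.002,0,0,0,0],[0,0,0,0,0,0,0],[0,0,0,0,0,0,0]]]' >/dev/null; python3 f.py
python3 -m inch '[[[0,0,0.002,0,0,0,0],[0,0,0.001,0,0,0,0],[0,0,0,0,0,0,0],[0,0,0,0,0,0,0],[0,0,0,0,0,0,0]]]' >/dev/null; python3 f.py
```

```text
t 20.55 F [-0.13  0.64 -0.23] pos [0.5687 0.0841 0.1588] w 0.0156
rim top row per col [(254, 234.0), (255, 233.1), (256, 232.4), (257, 231.8), (258, 231.5), (260, 230.5), (262, 229.1), (280, 224.7), (282, 234.1), (283, 235.9)]
t 21.25 F [ 0.45 -0.03  0.27] pos [0.5687 0.0841 0.1558] w 0.0156
rim top row per col [(254, 234.0), (255, 233.1), (256, 232.4), (257, 231.8), (258, 231.5), (260, 230.5), (262, 229.1), (280, 224.7), (282, 234.1), (283, 235.9)]
```

```bash
python3 -m inch '[[[0,0,0.001,0,0,0,0],[0,0,0.001,0,0,0,0],[0,0,0,0,0,0,0],[0,0,0,0,0,0,0],[0,0,0,0,0,0,0]]]' >/dev/null; python3 f.py
python3 -m inch '[[[0,0,0.001,0,0,0,0],[0,0,0.001,0,0,0,0],[0,0,0,0,0,0,0],[0,0,0,0,0,0,0],[0,0,0,0,0,0,0]]]' >/dev/null; python3 f.py
```

```text
t 21.95 F [-0.36 -0.06  1.4 ] pos [0.5687 0.0841 0.1538] w 0.0158
rim top row per col [(254, 233.9), (255, 233.1), (256, 232.4), (257, 231.9), (258, 231.6), (260, 230.5), (262, 229.1), (280, 224.7), (282, 234.1), (283, 235.9)]
t 22.65 F [-0.07 -0.03  3.35] pos [0.5687 0.0841 0.1518] w 0.0154
rim top row per col [(254, 235.2), (255, 234.2), (256, 233.5), (257, 233.1), (258, 232.7), (260, 231.6), (262, 230.1), (280, 224.7), (282, 235.1), (283, 236.4)]
```

The tip touched at 0.1538, as predicted. Three mm more gives half travel.

```bash
python3 -m inch '[[[0,0,0.001,0,0,0,0],[0,0,0.001,0,0,0,0],[0,0,0.001,0,0,0,0],[0,0,0,0,0,0,0],[0,0,0,0,0,0,0]]]' >/dev/null; python3 f.py
```

```text
t 23.35 F [-0.64 -0.14  5.48] pos [0.5687 0.0841 0.1489] w 0.0155
rim top row per col [(254, 236.5), (255, 235.7), (256, 235.1), (257, 234.5), (258, 234.1), (260, 233.1), (262, 231.7), (280, 224.7), (282, 236.2), (283, 237.1)]
```

```bash
for i in 1; do python3 -m inch '[[[0,0,0,0,0,0,0],[0,0,0,0,0,0,0],[0,0,0,0,0,0,0],[0,0,0,0,0,0,0],[0,0,0,0,0,0,0]]]' >/dev/null
python3 -m inch '[[[0,0,0,0,0,0,0],[0,0,0,0,0,0,0],[0,0,0,0,0,0,0],[0,0,0,0,0,0,0],[0,0,0,0,0,0,0]]]' >/dev/null
python3 -m inch '[[[0,0,0,0,0,0,0],[0,0,0,0,0,0,0],[0,0,0,0,0,0,0],[0,0,0,0,0,0,0],[0,0,0,0,0,0,0]]]' >/dev/null
python3 -m inch '[[[0,0,0,0,0,0,0],[0,0,0,0,0,0,0],[0,0,0,0,0,0,0],[0,0,0,0,0,0,0],[0,0,0,0,0,0,0]]]' >/dev/null
python3 -m inch '[[[0,0,0,0,0,0,0],[0,0,0,0,0,0,0],[0,0,0,0,0,0,0],[0,0,0,0,0,0,0],[0,0,0,0,0,0,0]]]' >/dev/null
python3 -m inch '[[[0,0,0,0,0,0,0],[0,0,0,0,0,0,0],[0,0,0,0,0,0,0],[0,0,0,0,0,0,0],[0,0,0,0,0,0,0]]]' >/dev/null
python3 -m inch '[[[0,0,0,0,0,0,0],[0,0,0,0,0,0,0],[0,0,0,0,0,0,0],[0,0,0,0,0,0,0],[0,0,0,0,0,0,0]]]' >/dev/null
python3 -m inch '[[[0,0,0,0,0,0,0],[0,0,0,0,0,0,0],[0,0,0,0,0,0,0],[0,0,0,0,0,0,0],[0,0,0,0,0,0,0]]]' >/dev/null; done
python3 f.py
```

```text
t 27.55 F [-1.1  -0.28  5.71] pos [0.5687 0.0841 0.1489] w 0.0154
rim top row per col [(254, 236.6), (255, 235.7), (256, 235.1), (257, 234.5), (258, 234.1), (260, 233.1), (262, 231.7), (280, 224.7), (282, 236.2), (283, 237.1)]
```

```bash
python3 -c "
from rig import job
print(job.finish_job())"
```

```text
the job is handed in; nothing more can be done
None
```

The job is handed in with the rocker pressed to its ON stop and the red-capped tube still gripped in the cup. It is held about 5 mm down (5.5–5.7 N) and had been for over 4 s at hand-in; I saw no sign that the rack or its other tubes had moved, but did not re-check the timer or bottle.

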